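# Slide the butter dish between the rack's posts

## Robot

A 7-joint arm with a two-finger parallel gripper is mounted at the origin on a cart in front of the work surface, level with it; the furniture and walls round the work are solid. World frame = base frame: x ahead of the robot, y to its left, z up, the work surface at z = 0. Lengths are in m, angles in rad, forces in N, time in s.
With the tool pointing down it reaches from about 0.425 to 0.875 m from the base axis. Payload 9.9 kg.
Tool frame: the origin (TCP) lies on the centre line of the jaws, within the pads' length; the fingertips stand 19 mm ahead of it and the grasp point (between the pads) is the TCP; z points along the fingers, y is the line along which they close (so a half turn about z gives the same grasp; the last joint's range is limited). The gripper opens to 85 mm and grips with 20 to 120 N. Pads are 22 mm wide; open, the fingers measure 114 mm over their backs; the gripper's body (76 mm by 85 mm) begins 54 mm behind the grasp point. The pads swing forward as they close: fully open they stand 13 mm farther back than shut.
Start: joints at [1.157, 0.576, 0.025, 1.437, -0.015, 1.129, -0.057], TCP at [0.219, -0.639, 0.25] pointing down, gripper open.
Joint ranges: [-2.76, 2.76], [-0.34, 2.15], [-1.52, 1.57], [0.19, 2.46], [-1.09, 4.23], [0.17, 1.99], [-2.82, 2.82]. Speed limits (rad/s): [2.22, 2.22, 3.01, 3.01, 3.14, 3.14, 3.14].

## Interface

Orientations are given as [roll, pitch, yaw] about the fixed x, y, z axes, in that order (R = Rz(yaw) Ry(pitch) Rx(roll)).
In Python, from rig import ctrl, vision gives the robot as it stands. The module is installed in compiled form; this text tells all that it offers.
- The arm moves only by the tool move_arm, never from a script. Its argument "steps" is a list of rows, each an object with "delta_pos": the shift along the tool's x, y, z in mm, a list of three; "dr": the turn, a rotation vector about the tool's x, y, z in rad, a list of three; "claw": the gripper command: -1 is shut, 1 is fully open, values between are in proportion. A call has 1 to 12 rows; each row shifts and turns the commanded pose from where the row before left it, along the tool's axes as they then stand; what a row does not reach is not made up. A row lasts 1/8 s, in which the tool goes at most 62.5 mm and 10.7 degrees, less where a joint would pass 70% of its speed; a pose out of reach is approached as far as the arm can. A call with a gripper value outside its range is refused whole. The fingers move at their own pace and stop on an object; "grip_force" is the grip in N (left out, the last holds). Time passes only in rows, so rows that do not move let the fingers close. It gives the time, the measured TCP pose, the force, the opening and the grip force at its end, in the units of the state.
- ctrl.get_obs(): the state, without advancing time (a new reading comes with each control period).
- vision.read_camera(name): name is "scene" or "top" or "wrist"; returns a dict with "image" (480x640x3 uint8, red, green, blue), "range_z" (480x640 float32, m along the optical axis (not along the pixel's ray), 0 where there is no reading), "K" (3x3 intrinsics, pixels), "pose" (4x4, takes a point from camera to world coordinates). Camera axes: x right, y up, looking along -z (the intrinsics and any distortion apply to the point x, -y, -z); pixel columns grow to the right and rows downward; lengths in m; the calibration is good to about 2 mm. A picture is of the moment at which its call begins.
- ctrl.sign_off(): hands the job in; it is judged then, once.
The state is a dict: "time": time; "joint_pos": joint angles; "qvel": joint speeds; "tau": joint torques, N m; "eef_pos": TCP position; "orientation": TCP orientation; "contact_force": force on the tool from outside, world axes, zero at the start; "moment": the same for the moment, N m; "gripper_width": finger opening in m; "gripper_force": force on a finger pad.
Only numpy, scipy, OpenCV 4.12 (cv2) and the standard library are available. Lean on these libraries where they do the work, as an engineer would, in place of code of your own. Each camera call takes 0.05 s, during which the arm holds its last target. There are 200 camera calls.

## Task

Push the square butter dish across the worktop and through the narrow gap between the two posts of the low wooden rack, all the way into the rack, so that it stands square there with no part of it still between the posts. Only push it: keep it flat on the worktop and never lift or tip it. Leave the tin, the jar, the mill and the cup that stand around standing where they are.

Things in the scene. Friction and masses are not known exactly. Their poses are not given: they have to be found in the camera images.
- dish: closed square butter dish, white stoneware with a flat light-wood lid, 88 x 88 mm, 40 mm tall, upright sides, no knob, 0.25 to 0.5 kg; too wide to grip across. Origin: centre of its underside; x and y square to its sides, z up. It starts in front of the rack, 90 to 130 mm left or right of its middle line, turned up to 0.35 rad from square with the rack
- rack: low wooden rack fixed to the worktop, floorless, open to the front. Origin: on the worktop midway between its two round posts (22 mm diameter, 45 mm tall), which stand at x = 0, y = +58 and -58 mm: 94 mm free between them. +x points from the mouth into the rack (within 0.15 rad of world x), y left, z up
- rack_bay (a point): the middle of the room inside the rack, on the worktop, 66 mm behind the line of the posts (axes as the rack's). Side rails 24 mm tall have inner faces at y = +54 and -54 mm, the back rail (30 mm tall) its inner face 56 mm beyond this point. The dish is clear of the posts with its centre from 11 mm before to 12 mm beyond this point
- small_tin: small food tin with a printed band, 57 mm diameter, 72 mm tall, loose, in front of the rack on the other side of the gap from the dish; its centre at least 90 mm sideways from the middle line of the rack. Origin: centre of its underside
- spice_jar: glass spice jar with a black lid, 45 mm diameter, 105 mm tall, loose, standing left of the rack. Origin: centre of its underside
- pepper_mill: dark wooden pepper mill, 58 mm diameter, 170 mm tall, loose, standing right of the rack. Origin: centre of its underside
- grey_cup: grey cup, 74 mm diameter, 98 mm tall, loose, farther to the left. Origin: centre of its underside

How it is judged:
By the outcome, as a careful person would: the job done as asked, in the order asked, and still so for the second after the job is handed in, with the robot touching nothing.
It also fails if it takes over 64 s, if anything falls off the work surface, if the arm or the gripper's body presses on something with over 40 N, if the wrist force passes 120 N, or if a joint passes its speed limit or range.

## Working session

There is one attempt and no reset: what is moved stays moved. The work goes in short steps, Python scripts to look and compute and a tool call to move; the robot and the scene stay as the last step left them, time stands still between calls to the robot, and variables do not carry over. Pictures are saved under pics/ and viewed, at most 10 in all, crops included, and the job is handed in when it is done.

Besides the shell and the picture viewer there is one more tool, called after "Call:" as a command line: name --argument value ..., lists and objects as JSON in quotes. move_arm: Moves the arm, as the interface text tells. Its arguments: {"type":"object","properties":{"steps":{"type":"array","items":{"type":"object","properties":{"delta_pos":{"type":"array","items":{"type":"number"}},"dr":{"type":"array","items":{"type":"number"}},"claw":{"type":"number"}}}},"grip_force":{"type":"number"}},"required":["steps"]}

```bash
mkdir -p pics
python3 - <<'E'
from rig import ctrl, vision
import cv2,numpy as np
for n in ("top","scene"):
    c=vision.read_camera(n); cv2.imwrite(f"pics/{n}0.png",c["image"][:,:,::-1]); np.savez(f"{n}0.npz",**{k:c[k] for k in("image","range_z","K","pose")})
    print(n,c["K"].tolist(),np.round(c["pose"],3).tolist(), [k for k in c])
o=ctrl.get_obs(); print({k:np.round(v,3) for k,v in o.items()})
E
```

```text
top [[501.50657704227547, 0.0, 317.01186216256747], [0.0, 501.50657704227547, 245.40130609807707], [0.0, 0.0, 1.0]] [[-0.011, 0.984, -0.175, 0.337], [-1.0, -0.012, -0.004, 0.037], [-0.006, 0.175, 0.985, 1.047], [0.0, 0.0, 0.0, 1.0]] ['image', 'range_z', 'K', 'pose']
scene [[486.2673997299122, 0.0, 317.96876305922734], [0.0, 486.2673997299122, 241.6722250295379], [0.0, 0.0, 1.0]] [[-0.886, 0.311, -0.344, 0.223], [-0.464, -0.612, 0.641, 0.595], [-0.011, 0.727, 0.686, 0.656], [0.0, 0.0, 0.0, 1.0]] ['image', 'range_z', 'K', 'pose']
{'time': np.float64(0.1), 'joint_pos': array([ 1.157,  0.576,  0.025,  1.438, -0.015,  1.129, -0.056]), 'qvel': array([-0.001, -0.002, -0.001, -0.001, -0.001,  0.   , -0.001]), 'tau': array([ 6.0000e-03, -7.6730e+01,  2.2580e+00, -2.8661e+01,  1.6000e-02,
        9.0000e-03, -0.0000e+00]), 'eef_pos': array([ 0.218, -0.638,  0.25 ]), 'orientation': array([-3.14,  0.  ,  0.33]), 'contact_force': array([-0.086, -0.362, -0.943]), 'moment': array([ 0.033,  0.011, -0.057]), 'gripper_force': np.float64(0.0), 'gripper_width': np.float64(0.085)}
```

View pics/top0.png

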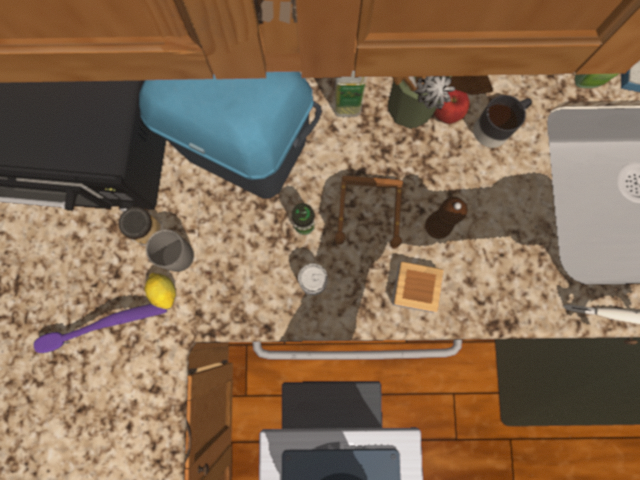

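The top view shows the dish at (420,287), rack posts near (338,238) and (396,242), tin at (312,278), jar at (303,218) and mill at (447,215).

```bash
cat > h.py <<'E'
import numpy as np,cv2
def cloud(c):
    z=c["range_z"]; K=c["K"]; v,u=np.mgrid[:480,:640]
    p=np.stack([(u-K[0,2])/K[0,0]*z,-(v-K[1,2])/K[1,1]*z,-z],-1)
    P=p@c["pose"][:3,:3].T+c["pose"][:3,3]; P[z==0]=np.nan
    return P
def dish(P,win):
    m=(P[...,2]>.031)&(P[...,2]<.047)&(P[...,0]>win[0])&(P[...,0]<win[1])&(P[...,1]>win[2])&(P[...,1]<win[3])
    q=P[m][:,:2]; r=cv2.minAreaRect((q*1000).astype(np.float32))
    return r,q.mean(0),len(q),P[m][:,2].mean()
E
python3 - <<'E'
from h import *
for n in("top","scene"):
    c=dict(np.load(n+"0.npz")); P=cloud(c)
    m=(P[...,2]>.015)&(P[...,2]<.2)&(P[...,0]>.38)&(P[...,0]<.75)&(P[...,1]>-.35)&(P[...,1]<.2)
    k,l,s,cen=cv2.connectedComponentsWithStats(m.astype(np.uint8))
    for i in range(1,k):
        if s[i,4]>25:
            q=P[l==i]; zt=np.percentile(q[:,2],95); t=q[q[:,2]>zt-.012]
            print(n,cen[i].round(),s[i,4],"ztop",zt.round(3),"top mean",t.mean(0).round(3),"rect",np.round(cv2.minAreaRect((t[:,:2]*1000).astype(np.float32))[0]),[np.round(a,1) for a in cv2.minAreaRect((t[:,:2]*1000).astype(np.float32))[1:]])
    # posts
    m2=(P[...,2]>.036)&(P[...,2]<.055)&(P[...,0]>.45)&(P[...,0]<.58)&(P[...,1]>-.2)&(P[...,1]<.05)
    k,l,s,cen=cv2.connectedComponentsWithStats(m2.astype(np.uint8))
    for i in range(1,k): print(" post?",cen[i].round(),s[i,4],P[l==i].mean(0).round(4))
    # rack rails heights
    m3=(P[...,2]>.018)&(P[...,2]<.034)&(P[...,0]>.5)&(P[...,0]<.68)&(P[...,1]>-.2)&(P[...,1]<.05)
    q=P[m3]; print(" rails",cv2.minAreaRect((q[:,:2]*1000).astype(np.float32)))
    print(" table z",np.nanmedian(P[...,2][(abs(P[...,0]-.5)<.1)&(abs(P[...,1]+.1)<.2)]))
i=cv2.imread("pics/top0.png")[150:330,270:480]; cv2.imwrite("pics/c1.png",cv2.resize(i,None,fx=3,fy=3,interpolation=2))
E
```

```text
top [279. 166.] 1514 ztop 0.18 top mean [0.663 0.098 0.177] rect [664. 108.] [array([ 57.2, 179.7]), np.float64(36.4)]
top [495. 135.] 368 ztop 0.094 top mean [ 0.74 -0.33  0.09] rect [ 740. -331.] [array([38. ,  7.4]), np.float64(69.5)]
top [371. 204.] 1151 ztop 0.045 top mean [ 0.549 -0.066  0.042] rect [590. -71.] [array([135.2, 142.5]), np.float64(84.6)]
top [447. 217.] 1062 ztop 0.16 top mean [ 0.561 -0.212  0.156] rect [ 563. -214.] [array([43. , 42.5]), np.float64(17.7)]
top [304. 218.] 610 ztop 0.108 top mean [0.566 0.067 0.105] rect [567.  67.] [array([42.8, 44.4]), np.float64(88.2)]
top [418. 287.] 2004 ztop 0.044 top mean [ 0.43  -0.162  0.041] rect [ 430. -163.] [array([88.7, 88.5]), np.float64(78.6)]
top [313. 279.] 714 ztop 0.073 top mean [0.446 0.05  0.07 ] rect [446.  50.] [array([54.9, 55.1]), np.float64(89.3)]
 post? [432. 223.] 74 [ 0.5589 -0.1938  0.0458]
 post? [314. 226.] 4 [0.5549 0.048  0.0476]
 post? [340. 236.] 81 [ 0.5343 -0.0068  0.0441]
 post? [397. 240.] 80 [ 0.5237 -0.122   0.0438]
 post? [417. 270.] 458 [ 0.4624 -0.1589  0.0406]
 rails ((590.7677001953
[... 485 characters left out ...]
scene [403. 206.] 1716 ztop 0.043 top mean [ 0.429 -0.158  0.041] rect [ 431. -164.] [array([93.7, 88.5]), np.float64(78.6)]
scene [221. 245.] 3076 ztop 0.192 top mean [0.622 0.17  0.19 ] rect [621. 164.] [array([76.3, 12.9]), np.float64(72.5)]
scene [353. 265.] 1343 ztop 0.072 top mean [0.446 0.052 0.069] rect [447.  49.] [array([56.1, 58.1]), np.float64(12.8)]
 post? [352. 174.] 120 [ 0.5609 -0.1942  0.0457]
 post? [388. 199.] 301 [ 0.4629 -0.1556  0.0411]
 post? [353. 199.] 68 [ 0.5236 -0.1197  0.0441]
 post? [323. 232.] 81 [ 0.5342 -0.0047  0.0437]
 rails ((588.6234741210938, -102.29449462890625), (203.01632690429688, 145.50250244140625), 84.34571075439453)
 table z 0.0033643295211188695
```

View pics/scene0.png

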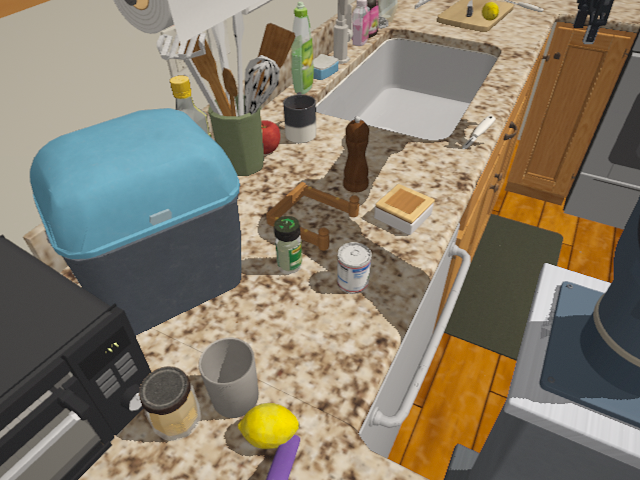

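View pics/c1.png

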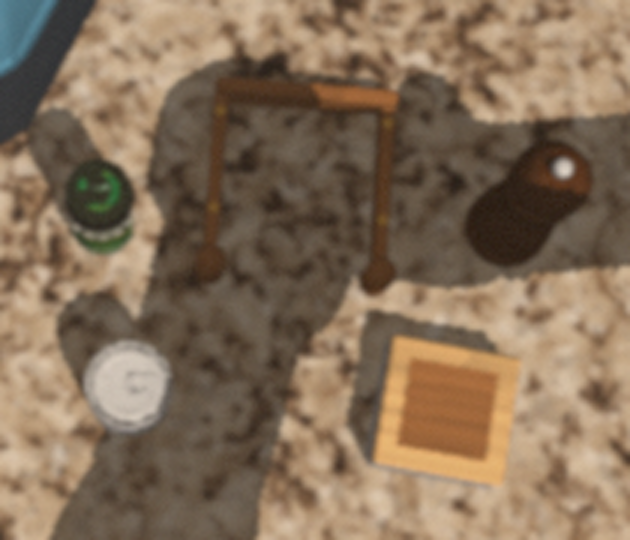

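The scene view agrees: dish on the right, tin left of the gap at about (353,265). In the crop, the dish is turned slightly and the lane between the dish and the tin is clear.

Rack middle is at (0.529,-0.0635) with yaw -0.091. Dish is at (0.430,-0.163) with yaw -0.20. I'll push the dish left with half-open fingers, then push it in from behind.

Call:
move_arm --steps '[{"delta_pos":[31,-31,0],"dr":[0,0,-0.1],"claw":0},{"delta_pos":[34,-28,0],"dr":[0,0,-0.1],"claw":0},{"delta_pos":[36,-24,0],"dr":[0,0,-0.1],"claw":0},{"delta_pos":[38,-20,0],"dr":[0,0,-0.1],"claw":0},{"delta_pos":[40,-16,0],"dr":[0,0,-0.1],"claw":0},{"delta_pos":[41,-12,0],"dr":[0,0,-0.1],"claw":0},{"delta_pos":[42,-8,0],"dr":[0,0,-0.1],"claw":0},{"delta_pos":[43,-4,0],"dr":[0,0,-0.1],"claw":0},{"delta_pos":[43,0,0],"dr":[0,0,-0.1],"claw":0},{"delta_pos":[43,5,0],"dr":[0,0,-0.1],"claw":0},{"delta_pos":[0,0,0],"claw":0},{"delta_pos":[0,0,0],"claw":0}]'

```text
$.steps[10]: bad value
```

Call:
move_arm --steps '[{"delta_pos":[31,-31,0],"dr":[0,0,-0.1],"claw":0},{"delta_pos":[34,-28,0],"dr":[0,0,-0.1],"claw":0},{"delta_pos":[36,-24,0],"dr":[0,0,-0.1],"claw":0},{"delta_pos":[38,-20,0],"dr":[0,0,-0.1],"claw":0},{"delta_pos":[40,-16,0],"dr":[0,0,-0.1],"claw":0},{"delta_pos":[41,-12,0],"dr":[0,0,-0.1],"claw":0},{"delta_pos":[42,-8,0],"dr":[0,0,-0.1],"claw":0},{"delta_pos":[43,-4,0],"dr":[0,0,-0.1],"claw":0},{"delta_pos":[43,0,0],"dr":[0,0,-0.1],"claw":0},{"delta_pos":[43,5,0],"dr":[0,0,-0.1],"claw":0},{"delta_pos":[0,0,0],"dr":[0,0,0],"claw":0},{"delta_pos":[0,0,0],"dr":[0,0,0],"claw":0}]'

```text
time: 1.6
eef_pos: [0.4075, -0.2505, 0.2501]
orientation: [-3.141, 0.0, 1.329]
contact_force: [0.6, -0.0, 0.4]
gripper_width: 0.0428
gripper_force: 0.0
```

Call:
move_arm --steps '[{"delta_pos":[3,4,50],"dr":[0,0,-0.043],"claw":0},{"delta_pos":[0,0,50],"dr":[0,0,0],"claw":0},{"delta_pos":[0,0,50],"dr":[0,0,0],"claw":0},{"delta_pos":[0,0,40],"dr":[0,0,0],"claw":0},{"delta_pos":[0,0,20],"dr":[0,0,0],"claw":0},{"delta_pos":[0,0,10],"dr":[0,0,0],"claw":0},{"delta_pos":[0,0,0],"dr":[0,0,0],"claw":0},{"delta_pos":[0,0,0],"dr":[0,0,0],"claw":0}]'

```text
time: 2.6
eef_pos: [0.4128, -0.2487, 0.031]
orientation: [3.14, 0.0, 1.372]
contact_force: [0.3, -0.4, -0.5]
gripper_width: 0.0427
gripper_force: 0.0
```

Run:
```python
from rig import ctrl, vision
from h import *
ims=[]
for n in ("top","scene"):
    c=vision.read_camera(n); im=c["image"][:,:,::-1]
    ims.append(cv2.resize(im[180:350,280:520] if n=="top" else im[90:260,280:520],(480,340)))
    if n=="top": print(dish(cloud(c),(.36,.51,-.215,-.1)))
cv2.imwrite("pics/a1.png",np.hstack(ims)[:, :800])
```

```text
(((430.7046203613281, -163.13307189941406), (88.41059875488281, 88.27118682861328), 78.86409759521484), array([ 0.42997466, -0.16236827]), 1914, np.float64(0.04071243536116239))
```

View pics/a1.png

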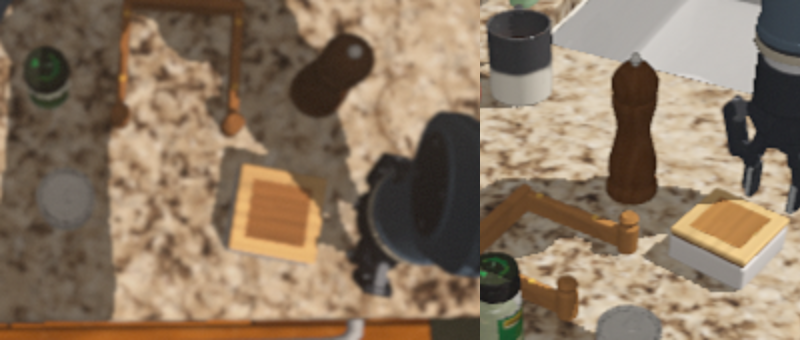

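The picture shows both fingertips down just right of the dish, clear of it. Now I'll push left, turning the dish square on the way.

Call:
move_arm --steps '[{"delta_pos":[10,0,2],"dr":[0,0,0],"claw":0},{"delta_pos":[10,0,0],"dr":[0,0,0],"claw":0},{"delta_pos":[8,0,0],"dr":[0,0,0],"claw":0},{"delta_pos":[8,0,0],"dr":[0,0,0],"claw":0},{"delta_pos":[8,0,0],"dr":[0,0,-0.012],"claw":0},{"delta_pos":[8,0,0],"dr":[0,0,-0.012],"claw":0},{"delta_pos":[8,0,0],"dr":[0,0,-0.012],"claw":0},{"delta_pos":[8,0,0],"dr":[0,0,-0.012],"claw":0},{"delta_pos":[8,0,0],"dr":[0,0,-0.012],"claw":0},{"delta_pos":[8,0,0],"dr":[0,0,-0.012],"claw":0},{"delta_pos":[8,0,0],"dr":[0,0,-0.012],"claw":0},{"delta_pos":[0,0,0],"dr":[0,0,0],"claw":0}]'

```text
time: 4.2
eef_pos: [0.4286, -0.1565, 0.0282]
orientation: [-3.141, -0.001, 1.459]
contact_force: [0.3, 0.2, 0.5]
gripper_width: 0.0427
gripper_force: 0.0
```

```bash
cat > m.py <<'E'
from rig import ctrl, vision
from h import *
import sys
w=[float(a) for a in sys.argv[1:5]]
c=vision.read_camera("top"); np.savez("last.npz",**{k:c[k] for k in("image","range_z","K","pose")})
P=cloud(c); r,mean,n,z=dish(P,w)
o=ctrl.get_obs(); t=-.091; R=np.array([[np.cos(t),np.sin(t)],[-np.sin(t),np.cos(t)]]); O=np.array([.529,-.0635])
a=np.radians(r[2]); a=(a+np.pi/4)%(np.pi/2)-np.pi/4
print("rect",r,n,round(float(z),4),"rack-frame centre mm",(R@(np.array(r[0])-1000*O)).round(1),"rel yaw",round(a-t,3))
print("tcp",o["eef_pos"].round(4),o["orientation"].round(3),"rack",(1000*R@(o["eef_pos"][:2]-O)).round(1),"F",o["contact_force"].round(1),"q",o["joint_pos"].round(2))
E
python3 m.py .36 .51 -.17 .015
```

```text
rect ((435.7450866699219, -103.52336883544922), (92.62132263183594, 88.3887710571289), 83.94808959960938) 1820 0.0408 rack-frame centre mm [-89.2 -48.3] rel yaw -0.015
tcp [ 0.4285 -0.1569  0.0282] [-3.141e+00 -1.000e-03  1.458e+00] rack [ -91.6 -102.1] F [ 1.1 -0.5 -0.7] q [ 0.37  0.62 -0.17  2.22  0.32  0.32 -0.19]
```

Call:
move_arm --steps '[{"delta_pos":[8,0,0],"dr":[0,0,-0.01],"claw":0},{"delta_pos":[8,0,0],"dr":[0,0,-0.008],"claw":0},{"delta_pos":[8,0,0],"dr":[0,0,0],"claw":0},{"delta_pos":[8,0,0],"dr":[0,0,0],"claw":0},{"delta_pos":[8,0,0],"dr":[0,0,0],"claw":0},{"delta_pos":[5,0,0],"dr":[0,0,0],"claw":0},{"delta_pos":[3,0,0],"dr":[0,0,0],"claw":0},{"delta_pos":[0,0,0],"dr":[0,0,0],"claw":0},{"delta_pos":[0,0,0],"dr":[0,0,0],"claw":0}]'

```text
time: 5.38
eef_pos: [0.4334, -0.11, 0.0283]
orientation: [3.141, -0.0, 1.475]
contact_force: [0.3, 0.3, 0.3]
gripper_width: 0.0428
gripper_force: 0.0
```

```bash
python3 m.py .36 .51 -.13 .02
```

```text
rect ((439.8059997558594, -56.60051727294922), (92.3309326171875, 88.2720947265625), 84.94992065429688) 1728 0.0407 rack-frame centre mm [-89.5  -1.2] rel yaw 0.003
tcp [ 0.4334 -0.11    0.0283] [ 3.141 -0.     1.475] rack [-91. -55.] F [ 0.4  0.2 -0.4] q [ 0.25  0.61 -0.15  2.25  0.3   0.3  -0.26]
```

The dish is centred at rack (-89,-1) mm and square. Now I'll back off, lift, turn a quarter and go behind it.

Call:
move_arm --steps '[{"delta_pos":[-20,0,0],"dr":[0,0,0],"claw":0},{"delta_pos":[-20,0,0],"dr":[0,0,0],"claw":0},{"delta_pos":[0,0,-50],"dr":[0,0,0],"claw":0},{"delta_pos":[0,0,-50],"dr":[0,0,0.174],"claw":0},{"delta_pos":[0,0,-30],"dr":[0,0,0.174],"claw":0},{"delta_pos":[0,0,0],"dr":[0,0,0.174],"claw":0},{"delta_pos":[0,0,0],"dr":[0,0,0.174],"claw":0},{"delta_pos":[0,0,0],"dr":[0,0,0.174],"claw":0},{"delta_pos":[0,0,0],"dr":[0,0,0.174],"claw":0},{"delta_pos":[0,0,0],"dr":[0,0,0.174],"claw":0},{"delta_pos":[0,0,0],"dr":[0,0,0.174],"claw":0},{"delta_pos":[0,0,0],"dr":[0,0,0.174],"claw":0}]'

```text
time: 6.92
eef_pos: [0.4293, -0.1498, 0.1583]
orientation: [-3.141, 0.0, -0.097]
contact_force: [0.2, -0.2, -0.4]
gripper_width: 0.0428
gripper_force: 0.0
```

Call:
move_arm --steps '[{"delta_pos":[0,-20,0],"dr":[0,-0.12,0],"claw":0},{"delta_pos":[0,-20,0],"dr":[0,-0.12,0],"claw":0},{"delta_pos":[0,-20,0],"dr":[0,-0.11,0],"claw":0},{"delta_pos":[-16,-20,6],"dr":[0,0,0],"claw":0},{"delta_pos":[-16,-15,6],"dr":[0,0,0],"claw":0},{"delta_pos":[-16,0,6],"dr":[0,0,0],"claw":0},{"delta_pos":[-16,0,6],"dr":[0,0,0],"claw":0},{"delta_pos":[0,0,0],"dr":[0,0,0],"claw":0}]'

```text
time: 7.92
eef_pos: [0.3692, -0.0489, 0.1579]
orientation: [-3.141, 0.351, -0.091]
contact_force: [1.2, 0.3, 0.5]
gripper_width: 0.0425
gripper_force: 0.0
```

```bash
python3 m.py .36 .51 -.13 .02
```

```text
rect ((444.0417785644531, -21.590320587158203), (21.038782119750977, 83.60306549072266), 84.75182342529297) 285 0.0404 rack-frame centre mm [-88.4  34. ] rel yaw -0.001
tcp [ 0.3703 -0.049   0.1578] [-3.141  0.35  -0.091] rack [-1.594e+02  1.000e-01] F [ 0.6  0.1 -0.6] q [-0.07  0.46  0.14  2.06 -0.08  0.98 -1.54]
```

Call:
move_arm --steps '[{"delta_pos":[14,0,38],"dr":[0,0,0],"claw":0},{"delta_pos":[14,0,38],"dr":[0,0,0],"claw":0},{"delta_pos":[7,0,20],"dr":[0,0,0],"claw":0},{"delta_pos":[5,0,13],"dr":[0,0,0],"claw":0},{"delta_pos":[2,0,6],"dr":[0,0,0],"claw":0},{"delta_pos":[0,0,0],"dr":[0,0,0],"claw":0},{"delta_pos":[0,0,0],"dr":[0,0,0],"claw":0}]'

```text
time: 8.85
eef_pos: [0.3706, -0.0489, 0.0358]
orientation: [-3.141, 0.349, -0.091]
contact_force: [0.2, 0.0, 0.3]
gripper_width: 0.0426
gripper_force: 0.0
```

Run:
```python
from rig import ctrl, vision
from h import *
o=ctrl.get_obs(); print(o["eef_pos"],o["orientation"],o["contact_force"],o["joint_pos"].round(2))
c=vision.read_camera("scene"); P=cloud(c)
m=(P[...,2]>.031)&(P[...,2]<.045)&(P[...,0]>.39)&(P[...,0]<.5)&(P[...,1]>-.11)&(P[...,1]<.005)
print(cv2.minAreaRect((P[m][:,:2]*1000).astype(np.float32)),m.sum())
cv2.imwrite("pics/b1.png",cv2.resize(c["image"][130:330,240:500,::-1],None,fx=2.5,fy=2.5))
```

```text
[ 0.37055081 -0.04889888  0.03580978] [-3.14149813  0.34891143 -0.09121069] [0.16228436 0.03545628 0.30068082] [-0.04  0.67  0.1   2.15 -0.12  0.67 -1.51]
((440.04229736328125, -54.81401062011719), (91.16038513183594, 87.67660522460938), 84.59809875488281) 1081
```

View pics/b1.png

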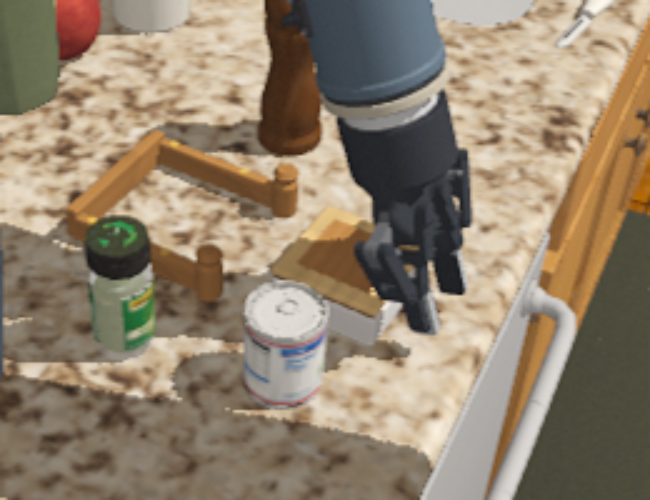

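The fingers are behind the dish, just left of its near edge at about (430,320), and clear of the tin. I'll push to just before the posts, then check.

Call:
move_arm --steps '[{"delta_pos":[7,0,-2.56],"dr":[0,0,0],"claw":0},{"delta_pos":[7,0,-2.56],"dr":[0,0,0],"claw":0},{"delta_pos":[7,0,-2.56],"dr":[0,0,0],"claw":0},{"delta_pos":[7,0,-2.56],"dr":[0,0,0],"claw":0},{"delta_pos":[7,0,-2.56],"dr":[0,0,0],"claw":0},{"delta_pos":[5,0,-1.8],"dr":[0,0,0],"claw":0},{"delta_pos":[0,0,0],"dr":[0,0,0],"claw":0}]'

```text
time: 9.78
eef_pos: [0.413, -0.0528, 0.0353]
orientation: [3.142, 0.35, -0.091]
contact_force: [-2.7, -0.7, 3.8]
gripper_width: 0.0427
gripper_force: 2.0
```

```bash
cat > s.py <<'E'
from rig import ctrl, vision
from h import *
import sys
x0,x1=map(float,sys.argv[1:3]); t=-.091
o=ctrl.get_obs(); R=np.array([[np.cos(t),np.sin(t)],[-np.sin(t),np.cos(t)]]); O=np.array([.529,-.0635])
print("tcp rack",(1000*R@(o["eef_pos"][:2]-O)).round(1),o["eef_pos"][2].round(4),o["orientation"].round(3),"F",o["contact_force"].round(1))
for n in("scene","top"):
    c=vision.read_camera(n); P=cloud(c); q=(P[...,:2]-O)@R.T
    # lid band; exclude posts by |y|<46.5mm
    m=(P[...,2]>.034)&(P[...,2]<.045)&(q[...,0]>x0)&(q[...,0]<x1)&(abs(q[...,1])<.0468)
    p=q[m]*1000
    if len(p)<30: print(n,len(p)); continue
    r=cv2.minAreaRect(p.astype(np.float32))
    xb=p[:,0]; fe=np.percentile(xb,99.5); ye=np.percentile(p[:,1],[.5,99.5])
    print(n,len(p),"rect c",np.round(r[0],1),np.round(r[1],1),round(r[2],1),"front x",fe.round(1),"y ext",ye.round(1),"x min",xb.min().round(1))
    cv2.imwrite(f"pics/l_{n}.png",c["image"][...,::-1])
E
python3 s.py -.14 .02
```

```text
tcp rack [-1.165e+02  1.000e-01] 0.0353 [ 3.142  0.35  -0.091] F [-2.7 -0.7  3.8]
scene 933 rect c [-66.1   1.8] [ 91.1 126.9] 89.4 front x -16.4 y ext [-41.8  45. ] x min -129.9
top 0
```

Relative to the posts as each camera sees them, the dish is centred to about 0.3 mm and square. I'll keep pushing.

Call:
move_arm --steps '[{"delta_pos":[7,0,-2.56],"dr":[0,0,0],"claw":0},{"delta_pos":[7,0,-2.56],"dr":[0,0,0],"claw":0},{"delta_pos":[7,0,-2.56],"dr":[0,0,0],"claw":0},{"delta_pos":[7,0,-2.56],"dr":[0,0,0],"claw":0},{"delta_pos":[7,0,-2.56],"dr":[0,0,0],"claw":0},{"delta_pos":[0,0,0],"dr":[0,0,0],"claw":0}]'

```text
time: 10.62
eef_pos: [0.4509, -0.0562, 0.0351]
orientation: [-3.142, 0.348, -0.091]
contact_force: [0.2, 0.2, 0.0]
gripper_width: 0.0426
gripper_force: 0.2
```

```bash
python3 s.py -.09 .06
```

```text
tcp rack [-78.4   0.2] 0.0351 [-3.142  0.348 -0.091] F [0.2 0.2 0. ]
scene 857 rect c [-32.9   2.1] [ 89.6 114. ] 89.7 front x 22.6 y ext [-40.4  44.7] x min -90.0
top 0
```

View pics/l_scene.png

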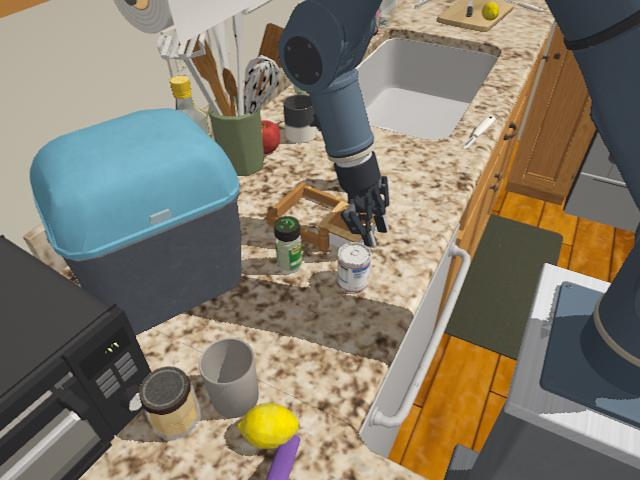

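The dish's front is between the posts at about (345,225), with the tin and jar untouched. I'll go on.

Call:
move_arm --steps '[{"delta_pos":[7,0,-2.56],"dr":[0,0,0],"claw":0},{"delta_pos":[7,0,-2.56],"dr":[0,0,0],"claw":0},{"delta_pos":[7,0,-2.56],"dr":[0,0,0],"claw":0},{"delta_pos":[7,0,-2.56],"dr":[0,0,0],"claw":0},{"delta_pos":[7,0,-2.56],"dr":[0,0,0],"claw":0},{"delta_pos":[7,0,-2.56],"dr":[0,0,0],"claw":0},{"delta_pos":[7,0,-2.56],"dr":[0,0,0],"claw":0},{"delta_pos":[7,0,-2.56],"dr":[0,0,0],"claw":0},{"delta_pos":[7,0,-2.56],"dr":[0,0,0],"claw":0},{"delta_pos":[0,0,0],"dr":[0,0,0],"claw":0}]'

```text
time: 11.98
eef_pos: [0.5174, -0.0623, 0.0353]
orientation: [-3.142, 0.349, -0.091]
contact_force: [0.4, -1.3, -0.7]
gripper_width: 0.0428
gripper_force: 0.0
```

```bash
python3 s.py -.02 .115
```

```text
tcp rack [-11.7   0.1] 0.0353 [-3.142  0.349 -0.091] F [ 0.4 -1.3 -0.7]
scene 723 rect c [35.4  1.5] [ 89.7 110.7] 89.8 front x 89.3 y ext [-40.2  45.4] x min -19.9
top 0
```

Call:
move_arm --steps '[{"delta_pos":[6,0,-2.2],"dr":[0,0,0],"claw":0},{"delta_pos":[6,0,-2.2],"dr":[0,0,0],"claw":0},{"delta_pos":[5,0,-1.8],"dr":[0,0,0],"claw":0},{"delta_pos":[3,0,-1.1],"dr":[0,0,0],"claw":0},{"delta_pos":[0,0,0],"dr":[0,0,0],"claw":0},{"delta_pos":[-19,0,6.9],"dr":[0,0,0],"claw":0},{"delta_pos":[-28,0,10.3],"dr":[0,0,0],"claw":0},{"delta_pos":[-28,0,10.3],"dr":[0,0,0],"claw":0},{"delta_pos":[-28,0,10.3],"dr":[0,0,0],"claw":0},{"delta_pos":[0,0,0],"dr":[0,0,0],"claw":0}]'

```text
time: 13.32
eef_pos: [0.4268, -0.0541, 0.0355]
orientation: [3.142, 0.351, -0.091]
contact_force: [0.5, 0.1, 0.0]
gripper_width: 0.0426
gripper_force: 0.0
```

```bash
python3 s.py -.02 .118
python3 - <<'E'
import cv2,numpy as np
a=cv2.imread("pics/l_scene.png")[150:290,230:400]; b=cv2.imread("pics/l_top.png")
cv2.imwrite("pics/f1.png",np.hstack([cv2.resize(a,(486,400)),cv2.resize(b[160:290,290:400],(310,400))] if b is not None else [cv2.resize(a,(486,400))]))
E
```

```text
tcp rack [-102.6    0. ] 0.0355 [ 3.142  0.351 -0.091] F [0.5 0.1 0. ]
scene 1299 rect c [55.   1.6] [ 89.4 110.1] 89.6 front x 109.0 y ext [-42.6  45.2] x min 0.2
top 0[ WARN:0@0.014] global loadsave.cpp:275 findDecoder imread_('pics/l_top.png'): can't open/read file: check file path/integrity
```

View pics/f1.png

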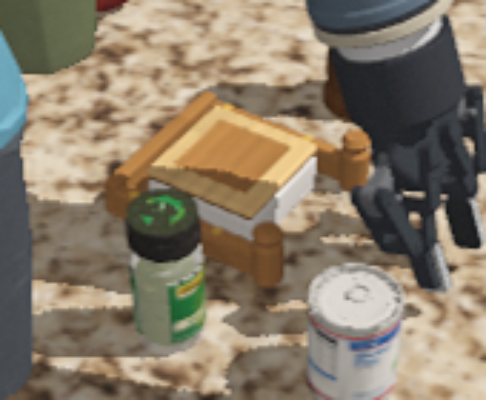

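The dish sits inside the rack, behind both posts, which show at (355,155) and (267,250). I'll lift clear and verify from the top.

Call:
move_arm --steps '[{"delta_pos":[-14,0,-40],"dr":[0,0,0],"claw":0},{"delta_pos":[-18,0,-48],"dr":[0,0,0],"claw":0},{"delta_pos":[-18,0,-48],"dr":[0,0,0],"claw":0},{"delta_pos":[-18,0,-48],"dr":[0,0,0],"claw":0},{"delta_pos":[0,40,0],"dr":[0,0.1,0],"claw":0},{"delta_pos":[0,40,0],"dr":[0,0.1,0],"claw":0},{"delta_pos":[0,40,0],"dr":[0,0.15,0],"claw":0},{"delta_pos":[0,40,0],"dr":[0,0,0],"claw":0},{"delta_pos":[0,40,0],"dr":[0,0,0],"claw":0},{"delta_pos":[0,40,0],"dr":[0,0,0],"claw":0},{"delta_pos":[0,0,0],"dr":[0,0,0],"claw":0}]'

```text
time: 14.8
eef_pos: [0.4058, -0.2968, 0.2317]
orientation: [3.139, -0.001, -0.096]
contact_force: [-0.2, 0.3, 0.5]
gripper_width: 0.0427
gripper_force: 0.0
```

```bash
python3 s.py .005 .118
python3 - <<'E'
import cv2
b=cv2.imread("pics/l_top.png")
if b is not None: cv2.imwrite("pics/g1.png",cv2.resize(b[150:320,270:480],None,fx=3,fy=3))
E
```

```text
tcp rack [-101.5 -243.5] 0.2317 [ 3.139e+00 -1.000e-03 -9.600e-02] F [-0.2  0.3  0.5]
scene 1301 rect c [66.1  0.7] [90.2 90.5] 0.4 front x 109.2 y ext [-42.8  44.9] x min 20.8
top 1724 rect c [65.1  1. ] [88.5 88.2] 0.2 front x 108.7 y ext [-42.3  44.6] x min 20.9
```

View pics/g1.png

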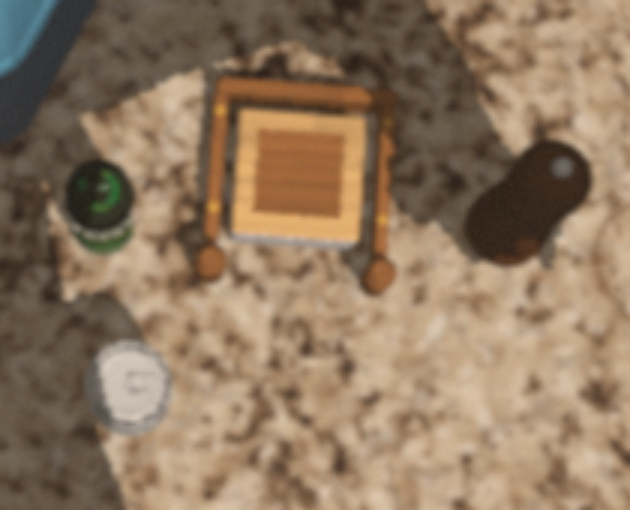

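The dish is at rack (65,1) mm and square. The lid is at (300,175) in the crop, behind the posts at (210,262) and (378,272), and the tin, jar and mill have not moved.

```bash
python3 -c "
from rig import ctrl
print(ctrl.sign_off())"
```

```text
the job is handed in; nothing more can be done
None
```

The butter dish was pushed through the gap and stands square in the rack, about 1 mm from the middle of the bay and clear of both posts; the tin, jar, mill and cup were left where they stood, and the job is handed in at about 15 s.

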